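# Lever open the hot waffle iron with the turner that fits

### The job

The waffle iron on the cooker has stuck and is too hot to touch with the gripper: take from the rack the one turner whose blade fits the notch under the front of its cover, and with it lever the cover up until it stands open by at least 50 degrees on its stiff hinge. Then lay that turner flat across both ridges of the white spoon rest, centred on it. Leave the other two turners in the rack, and do not disturb the pot, the bowl or the pepper mill.

Things in the scene. Friction and masses are not known exactly. Their poses are not given: they have to be found in the camera images.
- iron: cast waffle iron, fixed: base 150 x 150 x 60 high, cover 150 x 150 x 14 on top (underside at 61). Origin under the base's centre, z up; -x is its front, hinge at +x. Mid-front a notch in the base's top: 40 wide (y), 25 deep (x), from height 50 to the cover's underside. Two bright steel lugs, 8 wide, 30 to 60 high, stand 12 out of the front face either side of it, 40 apart. No overhang.
- cover (a joint): opening angle of the iron's cover (rad): 0 shut, grows as the front edge rises, stop at 1.5; stiff hinge, stays where it is left; about 4 N at the front edge lifts it. It may start up to 0.03 open
- notch (a point): middle of the notch's mouth on the iron's front face, 55.5 high; same axes as the iron
- cover_hinge (a point): middle of the cover's hinge axis (along y), 150 behind the notch's mouth, 61 high, at the cover's underside
- rack: low wooden rack, 240 wide (y), fixed. Three turners lie side by side, 75 apart, on a slope of 0.61 rad rising to +x, on two bars (12 wide) along y, 62 behind and 42 ahead of a turner's origin; free space below the handle between them. A stop bar below the butts rises to 4 above the handle's centreline. Origin at cooker-top level; turner origins 40 before it (-x), 90 high
- turner_narrow: black nylon turner, 200 long, straight: handle bar 135 x 16 x 12 thick, then a flat blade 30 wide, 3 thick, 65 beyond the handle. Origin on the handle's centreline, 85 from the butt, 115 from the blade's tip; x to the tip, z out of the top face. Blade's mid-plane 4 below the centreline. Starts on the rack, x pointing away from the robot and 0.61 rad up. The one that fits the notch.
- turner_medium: black nylon turner, 200 long, straight: handle bar 135 x 16 x 12 thick, then a flat blade 52 wide, 3 thick, 65 beyond the handle. Origin on the handle's centreline, 85 from the butt, 115 from the blade's tip; x to the tip, z out of the top face. Blade's mid-plane 4 below the centreline. Starts on the rack, x pointing away from the robot and 0.61 rad up. Too wide.
- turner_wide: black nylon turner, 200 long, straight: handle bar 135 x 16 x 12 thick, then a flat blade 72 wide, 3 thick, 65 beyond the handle. Origin on the handle's centreline, 85 from the butt, 115 from the blade's tip; x to the tip, z out of the top face. Blade's mid-plane 4 below the centreline. Starts on the rack, x pointing away from the robot and 0.61 rad up. Too wide.
- spoon_rest: white ceramic spoon rest, fixed: plate 100 (x) x 120 (y) x 8 with two ridges along y, 12 wide, 30 high, at x = -40 and +40. Origin under its centre. A turner lies across both ridges along x, its origin over the middle, 36 above the cooker top
- rest_top (a point): centre of the spoon rest at the height of the ridges' tops (30)
- pot: tall steel pot with its glass lid on, 140 diameter, 180 high with its knob, two wire loops out to 94 from the axis along +x and -x at height 112; origin under its centre; stands between iron and rack
- bowl: small steel bowl, 100 diameter, 45 high, on the far left; origin under its centre
- mill: wooden pepper mill, 52 diameter, 145 high, on the far right; origin under its centre
Mind the look-alikes: they are no part of the job. What is shaped like the iron but pink is not meant.

How it is judged:
By the outcome, as a careful person would: the job done as asked, in the order asked, and still so for the second after the job is handed in, with the robot touching nothing.
It also fails if it takes over 64 s, if anything falls off the work surface, if the arm or the gripper's body presses on something with over 40 N, if the wrist force passes 120 N, or if a joint passes its speed limit or range.

### The arm

A 7-joint arm with a two-finger parallel gripper is mounted at the origin on the work surface. World frame = base frame: x ahead of the robot, y to its left, z up, the work surface at z = 0. Lengths are in m, angles in rad, forces in N, time in s.
With the tool pointing down it reaches from about 0.35 to 0.9 m from the base axis. Payload 7.2 kg.
Tool frame: the origin (TCP) lies between the finger pads; the fingertips stand 22 mm ahead of it and the grasp point (between the pads) lies 3 mm ahead of it; z points along the fingers, y is the line along which they close (so a half turn about z gives the same grasp; the last joint's range is limited). The gripper opens to 85 mm and grips with 20 to 120 N. Pads are 22 mm wide; open, the fingers measure 114 mm over their backs; the gripper's body (76 mm by 85 mm) begins 54 mm behind the grasp point. The pads swing forward as they close: fully open they stand 13 mm farther back than shut.
Start: joints at [-1.279, 0.411, -0.013, 1.596, 0.006, 1.134, -0.082], TCP at [0.22, 0.585, 0.253] pointing down, gripper open.
Joint ranges: [-2.95, 2.95], [-0.29, 1.99], [-1.47, 1.44], [0.14, 2.54], [-1.03, 4.17], [0.13, 1.85], [-2.86, 2.86]. Speed limits (rad/s): [2.39, 2.39, 3.01, 3.01, 3.14, 3.14, 3.14].

### API

Orientations are given as a rotation vector (axis times angle).
In Python, from rig import r gives the robot as it stands. The module is installed in compiled form; this text tells all that it offers.
- The arm moves only by the tool carry_out, never from a script. Its arguments are lists of equal length, an entry for each row: "translation": the shift along the tool's x, y, z in m, a list of three; "yaw": the turn about the tool's z in rad. In form: {"translation": [[tx, ty, tz], ...], "yaw": [yaw, ...]}. A call has 1 to 12 rows; each row shifts and turns the commanded pose from where the row before left it, along the tool's axes as they then stand; what a row does not reach is not made up. A row lasts 1/10 s, in which the tool goes at most 50 mm and 8.59 degrees, less where a joint would pass 70% of its speed; a pose out of reach is approached as far as the arm can. A call with a gripper value outside its range is refused whole. "fingers" is the closure, from -1 (fully open) to 1 (shut), set as the call begins (left out, the last holds). The fingers move at their own pace and stop on an object; "grip_force" is the grip in N (left out, the last holds). Time passes only in rows, so rows that do not move let the fingers close. It gives the time, the measured TCP pose, the force, the opening and the grip force at its end, in the units of the state.
- r.get_obs(): the state, without advancing time (a new reading comes with each control period).
- r.read_camera(name): name is "scene" or "top"; returns a dict with "frame" (480x640x3 uint8, red, green, blue), "fx", "fy", "cx", "cy" (pixels), "k1" (the pictures are not rectified: a ray, as slopes to the right and down, at radius r is drawn at 1 + k1 r^2 times it, then the intrinsics apply), "rvec" (rotation vector, rad) and "tvec" (3), from world to camera coordinates, as OpenCV has them. Camera axes: x right, y down, z forward; pixel columns grow to the right and rows downward; lengths in m; the calibration is good to about 2 mm. A picture is of the moment at which its call begins. There is no depth.
- r.sign_off(): hands the job in; it is judged then, once.
The state is a dict: "time_s": time; "qpos": joint angles; "dq": joint speeds; "joint_torque": joint torques, N m; "position": TCP position; "eef_rot": TCP orientation; "ft_force": force on the tool from outside, world axes, zero at the start; "torque": the same for the moment, N m; "finger_gap": opening from 0.0 (shut) to 1.0 (fully open); "finger_force": force on a finger pad.
Only numpy, scipy, OpenCV 4.12 (cv2) and the standard library are available. Lean on these libraries where they do the work, as an engineer would, in place of code of your own. Each camera call takes 0.05 s, during which the arm holds its last target. There are 200 camera calls.

## Working session

There is one attempt and no reset: what is moved stays moved. The work goes in short steps, Python scripts to look and compute and a tool call to move; the robot and the scene stay as the last step left them, time stands still between calls to the robot, and variables do not carry over. Pictures are saved under pics/ and viewed, at most 10 in all, crops included, and the job is handed in when it is done.

Besides the shell and the picture viewer there is one more tool, called as name(argument=value, ...), one argument or row to a line, values as JSON. carry_out: Moves the arm, as the interface text tells. Its arguments: {"type":"object","properties":{"translation":{"type":"array","items":{"type":"array","items":{"type":"number"}}},"yaw":{"type":"array","items":{"type":"number"}},"fingers":{"type":"number"},"grip_force":{"type":"number"}},"required":["translation","yaw"]}

```bash
mkdir -p pics; ls; python3 - <<'E'
from rig import r
import cv2
for n in("scene","top"):
    c=r.read_camera(n); cv2.imwrite(f"pics/{n}0.png",c["frame"][:,:,::-1])
    print({k:v for k,v in c.items() if k!="frame"})
print(r.get_obs())
E
```

```text
pics
{'fx': 587.0595687480087, 'fy': 587.0595687480087, 'cx': 321.319077870793, 'cy': 246.542203363863, 'k1': -0.054519250605086694, 'rvec': array([ 1.48531884,  2.28159283, -0.68569235]), 'tvec': array([ 0.15819469, -0.29691592,  1.65462198])}
{'fx': 506.77538629868434, 'fy': 506.77538629868434, 'cx': 320.4915661003889, 'cy': 234.6505513595148, 'k1': 0.016621290646572376, 'rvec': array([ 2.14528225, -2.16386421,  0.13337411]), 'tvec': array([-0.00348458,  0.4542779 ,  1.46493738])}
{'time_s': 0.1, 'qpos': array([-1.27919965,  0.41182086, -0.0126954 ,  1.59694171,  0.00556312,
        1.13432897, -0.08218948]), 'dq': array([-1.35590356e-03, -1.54861979e-04, -1.53913940e-03, -1.19876817e-03,
       -1.95736651e-04, -2.27529625e-06,  4.73870289e-04]), 'joint_torque': array([ 2.55537794e-03, -6.01826262e+01,  6.84106685e-01, -3.00087547e+01,
        1.40123480e-02,  6.44498243e-03, -9.39159747e-06]), 'position': array([0.21993868, 0.58457976, 0.25254427]), 'eef_rot': array([-5.62084485e-01, -3.09071054e+00,  2.28076589e-03]), 'ft_force': array([ 0.02914883,  0.75319717, -0.28140857]), 'torque': array([ 0.00774322,  0.03791692, -0.04144406]), 'finger_force': 0.0, 'finger_gap': 0.9976019203128925}
```

View pics/scene0.png

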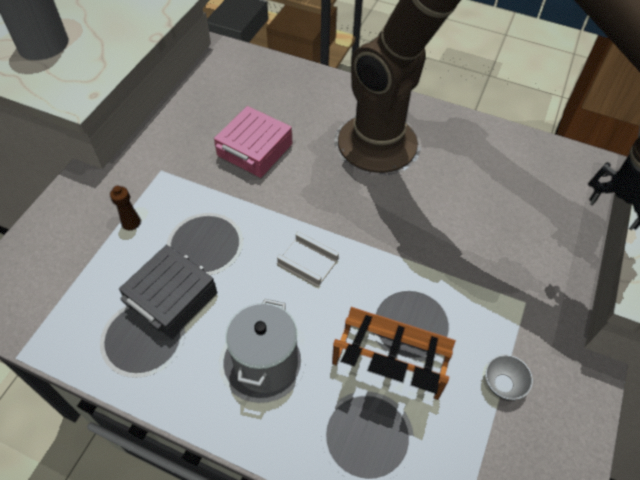

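View pics/top0.png

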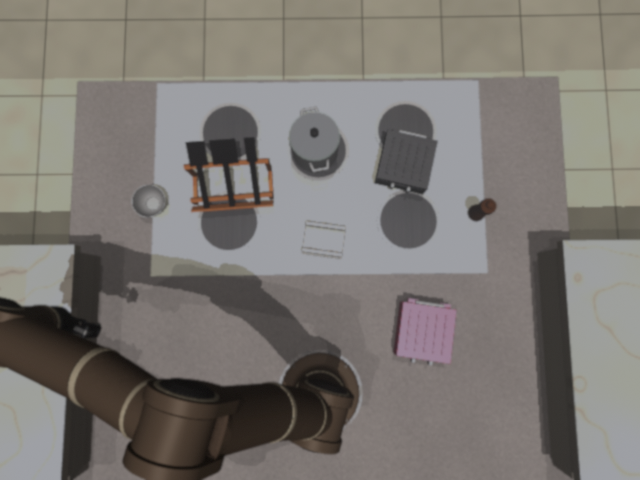

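```bash
cat > h.py <<'E'
import numpy as np, cv2
from rig import r
from scipy.spatial.transform import Rotation as R
def proj(c,P):
    q=cv2.projectPoints(np.atleast_2d(np.float64(P)),c["rvec"],c["tvec"],np.array([[c["fx"],0,c["cx"]],[0,c["fy"],c["cy"]],[0,0,1]]),np.array([c["k1"],0,0,0,0.]))[0]
    return q[:,0]
def ray(c,uv):
    K=np.array([[c["fx"],0,c["cx"]],[0,c["fy"],c["cy"]],[0,0,1]])
    n=cv2.undistortPoints(np.float64(uv).reshape(-1,1,2),K,np.array([c["k1"],0,0,0,0.]))[:,0]
    Rm=cv2.Rodrigues(c["rvec"])[0]; o=-Rm.T@c["tvec"]
    return o,np.c_[n,np.ones(len(n))]@Rm
def atz(c,uv,z):
    o,d=ray(c,uv); return o+d*((np.atleast_1d(z)-o[2])/d[:,2])[:,None]
def crop(c,name,x0,y0,x1,y1,s):
    im=cv2.resize(c["frame"][y0:y1,x0:x1,::-1],None,fx=s,fy=s,interpolation=cv2.INTER_CUBIC)
    for x in range(-(-x0//20)*20,x1,20): cv2.putText(im,str(x),(int((x-x0)*s),10),0,.35,(0,0,255)); cv2.line(im,(int((x-x0+.5)*s),12),(int((x-x0+.5)*s),18),(0,0,255))
    for y in range(-(-y0//20)*20,y1,20): cv2.putText(im,str(y),(0,int((y-y0+.5)*s)+4),0,.35,(0,0,255))
    cv2.imwrite("pics/"+name,im)
E
python3 - <<'E'
from h import *
crop(r.read_camera("top"),"t1.png",180,100,440,265,3)
crop(r.read_camera("scene"),"s1.png",110,225,460,395,2.28)
E
```

```text
(no output)
```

View pics/t1.png

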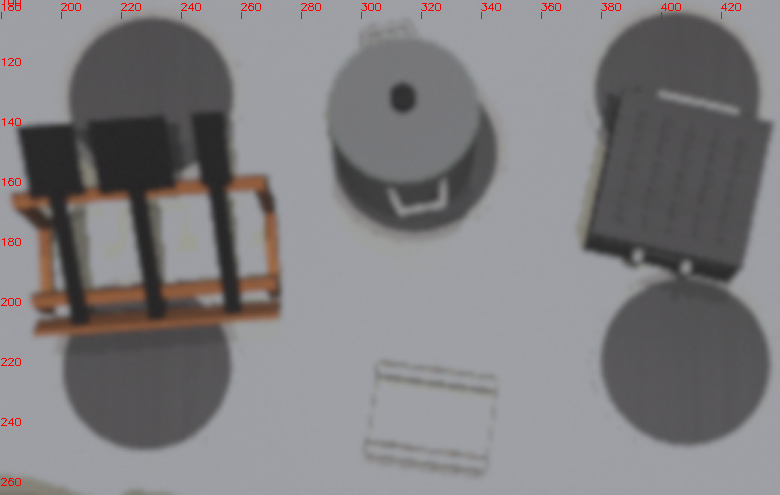

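View pics/s1.png

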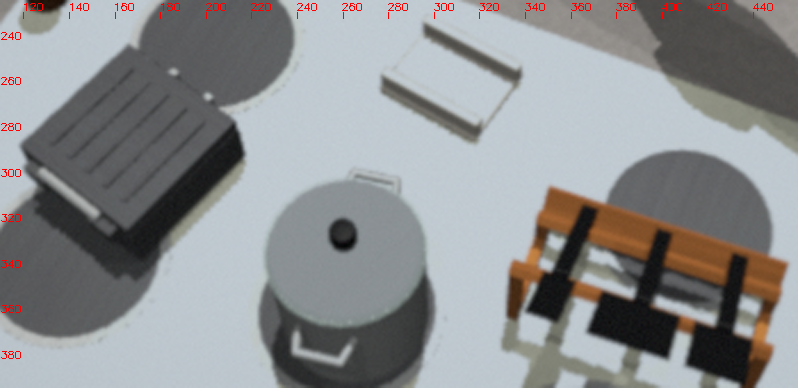

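```bash
cat > fit.py <<'E'
from h import *
from scipy.optimize import least_squares
T=r.read_camera("top");S=r.read_camera("scene")
t=lambda *p:np.array(p)/3+[179.83,99.83]
s=lambda *p:np.array(p)/2.28+[109.72,224.72]
def fit(name,x0,f,obs):
    # obs: (cam, pts local key, uv)
    def res(p): return np.concatenate([(proj(c,f(p,l))-uv).ravel() for c,l,uv in obs])
    q=least_squares(res,x0,loss="soft_l1"); print(name,np.round(q.x,4)); print(np.round(res(q.x).reshape(-1,2),1).tolist()); return q.x
def pl(p,l,z=0):
    l=np.array(l)/1000; c,s_=np.cos(p[2]),np.sin(p[2]); return np.c_[p[0]+c*l[:,0]-s_*l[:,1],p[1]+s_*l[:,0]+c*l[:,1],l[:,2]]
C=[[75,75,75],[75,-75,75],[-75,-75,75],[-75,75,75]]
def fi(p,l):
    l=np.array(l,float); m=l[:,2]==75; a=p[3]
    d=l-[75,0,61]; l2=l.copy(); l2[:,0]=75+d[:,0]*np.cos(a)+d[:,2]*np.sin(a); l2[:,2]=61-d[:,0]*np.sin(a)+d[:,2]*np.cos(a)
    l[m]=l2[m]; return pl(p,l)
L=[[-87,24,60],[-87,-24,60]]
I=fit("iron",[.7,-.25,0,.01],fi,[(T,C,t((620,93),(771,122),(740,268),(588,238))),(S,C,s((130,230),(22,146),(130,45),(237,123))),(T,[[-82,20,60],[-82,-20,60]],t((638,255),(685,266))),(S,[[-82,20,60],[-82,-20,60]],s((208,96),(174,71)))])
ft=lambda p,l: np.array(p[:3])+R.from_euler("ZY",[p[3],-.61]).apply(np.array(l)/1000)
N=fit("narrow",[.65,.2,.09,0],ft,[(T,[[115,15,-2.5],[115,-15,-2.5],[-85,0,6]],t((192,114),(224,112),(232,311))),(S,[[115,15,-2.5],[115,-15,-2.5],[-85,0,6]],s((555,320),(526,308),(589,207)))])
M=[[46,60,30],[46,-60,30],[-46,60,30],[-46,-60,30]]
Q=fit("rest",[.5,0,0],pl,[(T,M,t((378,361),(497,377),(364,458),(486,474))),(S,M[:2],s((481,125),(383,74))),(S,[[-46,60,30],[-46,-60,30]],s((521,67),(425,20)))])
P=fit("pot",[.7,0],lambda p,l:np.r_[p,0]+np.array(l)/1000,[(T,[[0,0,178]],t((403,97))),(S,[[0,0,178]],s((343,233)))])
E
python3 fit.py
```

```text
iron [ 0.669  -0.2585 -0.2233 -0.0502]
[[-0.6, -1.7], [-0.5, -0.8], [-0.3, 0.3], [-0.4, -0.5], [-0.1, -1.2], [-1.2, -1.2], [0.0, 0.3], [0.8, -0.7], [0.7, 0.5], [-1.5, -0.3], [-1.9, -1.5], [0.3, 0.7]]
narrow [0.6173 0.1826 0.0854 0.0603]
[[-0.2, -0.1], [-0.1, -0.2], [0.1, 0.8], [0.5, 0.2], [-1.6, 0.3], [0.2, -0.5]]
rest [ 0.4443 -0.0145 -0.1198]
[[-1.3, 0.2], [-0.6, -0.7], [-0.3, -1.4], [-0.3, -2.2], [-1.2, -0.5], [-1.6, -0.4], [0.8, -3.3], [0.4, -3.6]]
pot [0.721  0.0101]
[[-1.1, -1.7], [-0.2, -1.6]]
```

```bash
sed -i 's/(S,\[\[-46,60,30\],\[-46,-60,30\]\]/(S,[[-34,60,30],[-34,-60,30]]/' fit.py; cat > ov.py <<'E'
from fit import *
def panel(c,x0,y0,w,h,sc,polys):
    im=cv2.resize(c["frame"][y0:y0+h,x0:x0+w,::-1],(w*sc,h*sc),interpolation=cv2.INTER_CUBIC)
    im=cv2.convertScaleAbs(im,alpha=1.3)
    for P,col in polys:
        q=(proj(c,P)-[x0,y0]+.5)*sc; cv2.polylines(im,[np.int32(q*8)],True,col,1,cv2.LINE_AA,3)
    return cv2.copyMakeBorder(im,0,max(0,300-h*sc),0,max(0,400-w*sc),0)[:300,:400]
def box(x,y,z0): return [[x,y,z0],[x,-y,z0],[-x,-y,z0],[-x,y,z0]]
g=(0,255,0);rd=(0,0,255);b=(255,128,0)
I0=list(I);I0[3]=max(0,I[3])
ir=[(fi(I0,C),g),(fi(I0,box(75,75,0)),b)]+[(fi(I0,[[-75,y-4,60],[-75,y+4,60],[-87,y+4,60],[-87,y-4,60]]),rd) for y in(-20,20)]
ir+= [(fi(I0,[[-87,y-4,30],[-87,y+4,30],[-87,y+4,60],[-87,y-4,60]]),rd) for y in(-20,20)]
re=[(pl(Q,[[x-6,60,30],[x+6,60,30],[x+6,-60,30],[x-6,-60,30]]),rd) for x in(-40,40)]+[(pl(Q,box(50,60,0)),g)]
tu=[(ft(N,[[115,15,-2.5],[115,-15,-2.5],[50,-15,-2.5],[50,15,-2.5]]),g),(ft(N,[[50,8,6],[50,-8,6],[-85,-8,6],[-85,8,6]]),g)]
top=np.hstack([panel(T,372,127,70,67,4,ir),panel(T,290,212,66,50,6,re)])
bot=np.hstack([panel(S,115,238,100,75,4,ir),panel(S,272,225,66,50,6,re)])
cv2.imwrite("pics/ov%s.png"%__import__("sys").argv[1],np.vstack([top,bot]))
cv2.imwrite("pics/tu%s.png"%__import__("sys").argv[1],np.hstack([panel(T,230,130,50,75,4,tu),panel(S,330,300,80,75,4,tu)]))
E
python3 ov.py 1
```

```text
iron [ 0.669  -0.2585 -0.2233 -0.0502]
[[-0.6, -1.7], [-0.5, -0.8], [-0.3, 0.3], [-0.4, -0.5], [-0.1, -1.2], [-1.2, -1.2], [0.0, 0.3], [0.8, -0.7], [0.7, 0.5], [-1.5, -0.3], [-1.9, -1.5], [0.3, 0.7]]
narrow [0.6173 0.1826 0.0854 0.0603]
[[-0.2, -0.1], [-0.1, -0.2], [0.1, 0.8], [0.5, 0.2], [-1.6, 0.3], [0.2, -0.5]]
rest [ 0.4422 -0.0127 -0.1267]
[[-1.8, 0.7], [-1.1, 0.1], [-1.0, -0.8], [-1.0, -1.3], [-0.3, -0.8], [-0.5, -1.0], [-0.7, 0.1], [-1.0, -0.7]]
pot [0.721  0.0101]
[[-1.1, -1.7], [-0.2, -1.6]]
```

View pics/ov1.png

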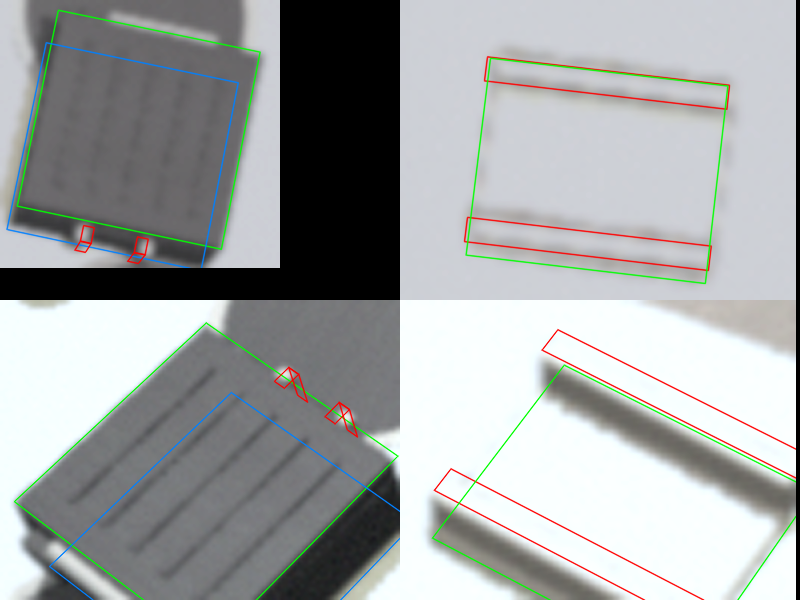

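View pics/tu1.png

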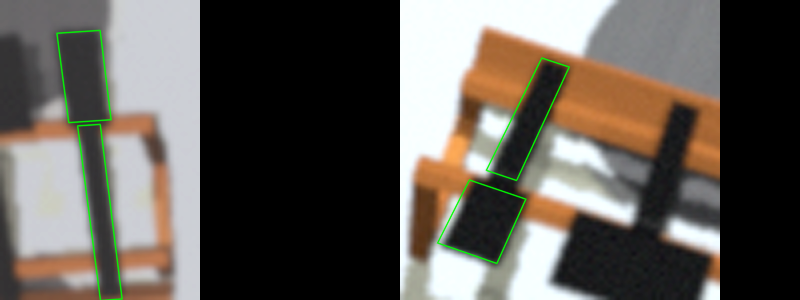

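```bash
cat >> h.py <<'E'
def plan(target,phi,o=None):
    """TCP target world, phi = heading (world yaw) of -tool x; prints yaw and tool-frame shifts AFTER the yaw"""
    o=o or r.get_obs(); m=R.from_rotvec(o["eef_rot"]).as_matrix()
    h=np.arctan2(-m[1,0],-m[0,0]); dy=-(phi-h)
    a=-np.array([np.cos(phi),np.sin(phi),0]); z=np.array([0,0,-1]); y=np.cross(z,a)
    d=np.array(target)-o["position"]
    print("t",round(o["time_s"],2),"pos",np.round(o["position"],4),"heading",round(h,4),"F",np.round(o["ft_force"],1),"gap",round(o["finger_gap"]*85,1),"tilt",np.round(np.arccos(-m[2,2]),4))
    print("yaw",round(dy,4),"shift",np.round([d@a,d@y,d@z],4))
E
python3 - <<'E'
from h import *
plan([.617,.183,.25],.06)
E
```

```text
t 0.4 pos [0.2201 0.5849 0.2532] heading -0.3598 F [ 0.1  0.  -0.7] gap 85.0 tilt 0.0002
yaw -0.4198 shift [-0.3721 -0.425   0.0032]
```

carry_out(
  translation=[
    [0, 0, 0],
    [0, 0, 0],
    [0, 0, 0],
    [-0.04, -0.02, 0],
    [-0.04, -0.02, 0],
    [-0.04, -0.02, 0],
    [-0.04, -0.02, 0],
    [-0.04, -0.02, 0],
    [-0.04, -0.02, 0],
    [-0.04, -0.02, 0],
    [-0.04, -0.02, 0],
    [-0.04, -0.02, 0],
  ],
  yaw=[-0.14, -0.14, -0.14, 0, 0, 0, 0, 0, 0, 0, 0, 0],
  fingers=-0.2,
)

```text
time_s: 1.6
position: [0.5918, 0.4261, 0.2534]
eef_rot: [-0.095, 3.14, 0.0]
ft_force: [0.4, 1.0, 0.7]
finger_gap: 0.597
finger_force: 0.0
```

carry_out(
  translation=[
    [-0.01, -0.04, 0],
    [0, -0.04, 0],
    [0, -0.04, 0],
    [0, -0.04, 0],
    [0, -0.04, 0],
    [0, -0.04, 0],
    [0, 0, 0],
    [0, 0, 0],
  ],
  yaw=[0, 0, 0, 0, 0, 0, 0, 0],
)

```text
time_s: 2.4
position: [0.615, 0.1868, 0.2536]
eef_rot: [-0.091, 3.14, 0.0]
ft_force: [0.1, 0.8, 1.0]
finger_gap: 0.599
finger_force: 0.0
```

```bash
python3 - <<'E'
from h import *
plan([.617,.184,.091],.06)
E
```

```text
t 2.4 pos [0.615  0.1868 0.2536] heading 0.0577 F [0.1 0.8 1. ] gap 50.9 tilt 0.0004
yaw -0.0023 shift [-0.0019 -0.0029  0.1626]
```

carry_out(
  translation=[
    [-0.002, -0.003, 0.03],
    [0, 0, 0.03],
    [0, 0, 0.03],
    [0, 0, 0.02],
    [0, 0, 0.02],
    [0, 0, 0.015],
    [0, 0, 0.01],
    [0, 0, 0.007],
    [0, 0, 0],
    [0, 0, 0],
  ],
  yaw=[0, 0, 0, 0, 0, 0, 0, 0, 0, 0],
)

```text
time_s: 3.4
position: [0.6172, 0.1853, 0.0919]
eef_rot: [-0.095, 3.139, 0.001]
ft_force: [0.2, -1.1, 0.1]
finger_gap: 0.599
finger_force: 0.0
```

```bash
python3 - <<'E'
from h import *
plan([.617,.184,.091],.06)
crop(r.read_camera("scene"),"g1.png",310,270,470,400,5)
E
```

```text
t 3.4 pos [0.6172 0.1853 0.0919] heading 0.0603 F [ 0.2 -1.1  0.1] gap 50.9 tilt 0.0009
yaw 0.0003 shift [ 0.0003 -0.0013  0.0009]
```

View pics/g1.png

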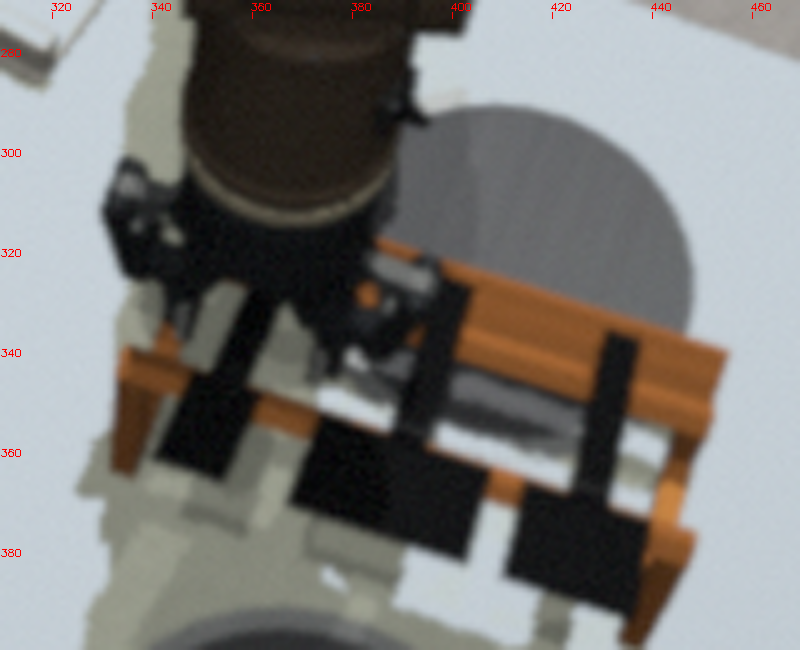

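The gripper straddles the narrow handle (px ≈ 357,336), fingers at px 346 and 377; the neighbour is clear. Close and lift.

carry_out(
  translation=[
    [0, 0, 0],
    [0, 0, 0],
    [0, 0, 0],
    [0, 0, 0],
    [0, 0, 0],
    [0, 0, 0],
  ],
  yaw=[0, 0, 0, 0, 0, 0],
  fingers=1,
  grip_force=50,
)

```text
time_s: 4.05
position: [0.6171, 0.1852, 0.0919]
eef_rot: [-0.095, 3.139, 0.0]
ft_force: [-1.6, -1.5, 5.2]
finger_gap: 0.176
finger_force: 49.4
```

carry_out(
  translation=[
    [0, 0, -0.01],
    [0, 0, -0.02],
    [0, 0, -0.03],
    [0, 0, -0.03],
    [0, 0, -0.03],
    [0, 0, 0],
  ],
  yaw=[0, 0, 0, 0, 0, 0],
)

```text
time_s: 4.65
position: [0.619, 0.1858, 0.2166]
eef_rot: [-0.094, 3.133, 0.004]
ft_force: [0.3, -0.2, 0.5]
finger_gap: 0.181
finger_force: 48.5
```

```bash
python3 - <<'E'
from h import *
plan([.4435,-.0135,.15],-.125)
E
```

```text
t 4.65 pos [0.619  0.1858 0.2166] heading 0.0599 F [ 0.3 -0.2  0.5] gap 15.4 tilt 0.0078
yaw 0.1849 shift [ 0.1493 -0.2196  0.0666]
```

carry_out(
  translation=[
    [0.03, 0, 0],
    [0.03, 0, 0],
    [0.03, 0, 0],
    [0.03, 0, 0],
    [0.03, -0.03, 0],
    [0, -0.04, 0],
    [0, -0.04, 0],
    [0, -0.04, 0],
    [0, -0.04, 0],
    [0, -0.03, 0],
    [0, 0, 0],
    [0, 0, 0],
  ],
  yaw=[0.095, 0.09, 0, 0, 0, 0, 0, 0, 0, 0, 0, 0],
)

```text
time_s: 5.85
position: [0.44, -0.023, 0.2113]
eef_rot: [-0.199, -3.135, -0.0]
ft_force: [0.3, -0.0, -0.6]
finger_gap: 0.177
finger_force: 48.7
```

```bash
python3 - <<'E'
from h import *
plan([.4435,-.0135,.15],-.125)
crop(r.read_camera("scene"),"h1.png",240,200,400,320,5)
E
```

```text
t 5.85 pos [ 0.44   -0.023   0.2113] heading -0.1265 F [ 0.3 -0.  -0.6] gap 15.0 tilt 0.0003
yaw -0.0015 shift [-0.0023  0.0099  0.0613]
```

View pics/h1.png

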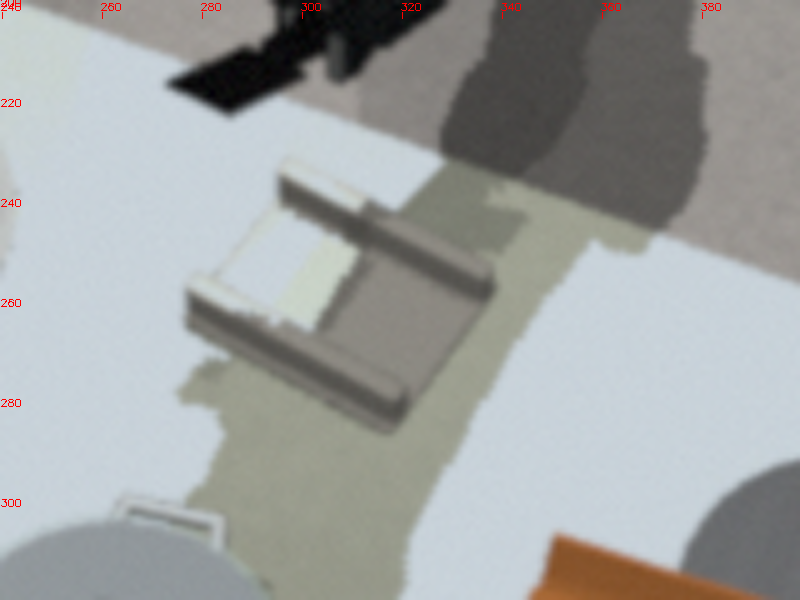

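The turner is held, blade up-left at px (275–300, 215–223), above the rest whose front ridge runs (277,258)–(320,280). Lower it, letting the near ridge swing it level.

carry_out(
  translation=[
    [-0.003, 0.01, 0.03],
    [0, 0, 0.03],
    [0, 0, 0.03],
    [0, 0, 0.03],
    [0, 0, 0.005],
    [0, 0, 0.005],
    [0, 0, 0.005],
    [0, 0, 0.005],
    [0, 0, 0.005],
    [0, 0, 0.005],
  ],
  yaw=[0, 0, 0, 0, 0, 0, 0, 0, 0, 0],
  grip_force=22,
)

```text
time_s: 6.9
position: [0.4463, -0.013, 0.0626]
eef_rot: [0.196, 3.132, 0.001]
ft_force: [1.4, 0.4, 11.2]
finger_gap: 0.18
finger_force: 49.4
```

```bash
python3 - <<'E'
from h import *
plan([.443,-.013,.039],-.125)
E
```

```text
t 6.9 pos [ 0.4463 -0.013   0.0626] heading -0.125 F [ 1.4  0.4 11.2] gap 15.3 tilt 0.0039
yaw 0.0 shift [ 0.0032 -0.0004  0.0236]
```

carry_out(
  translation=[
    [0.003, 0, 0.002],
    [0, 0, 0.004],
    [0, 0, 0.004],
    [0, 0, 0.004],
    [0, 0, 0.004],
    [0, 0, 0.003],
    [0, 0, 0],
    [0, 0, 0],
  ],
  yaw=[0, 0, 0, 0, 0, 0, 0, 0],
  fingers=1,
  grip_force=22,
)

```text
time_s: 7.7
position: [0.4453, -0.0128, 0.0421]
eef_rot: [0.196, 3.128, 0.002]
ft_force: [4.5, -0.3, 8.0]
finger_gap: 0.181
finger_force: 49.2
```

```bash
python3 - <<'E'
from h import *
plan([.443,-.013,.039],-.125)
E
```

```text
t 7.7 pos [ 0.4453 -0.0128  0.0421] heading -0.1252 F [ 4.5 -0.3  8. ] gap 15.4 tilt 0.0077
yaw -0.0002 shift [ 0.0023 -0.0005  0.0031]
```

carry_out(
  translation=[
    [0, 0, 0.002],
    [0, 0, 0.002],
    [0, 0, 0],
  ],
  yaw=[0, 0, 0],
)

```text
time_s: 8.0
position: [0.4457, -0.0128, 0.0382]
eef_rot: [0.196, 3.127, 0.002]
ft_force: [4.8, -0.5, 9.1]
finger_gap: 0.176
finger_force: 49.6
```

carry_out(
  translation=[
    [0, 0, 0],
    [0, 0, 0],
    [0, 0, 0],
    [0, 0, 0],
    [0, 0, 0],
  ],
  yaw=[0, 0, 0, 0, 0],
  fingers=0,
)

```text
time_s: 8.5
position: [0.4413, -0.0128, 0.0362]
eef_rot: [-0.196, -3.135, 0.0]
ft_force: [0.6, -0.1, -1.4]
finger_gap: 0.503
finger_force: 0.0
```

```bash
python3 - <<'E'
from h import *
plan([.443,-.013,.039],-.125)
crop(r.read_camera("scene"),"h2.png",220,200,380,320,5)
E
```

```text
t 8.5 pos [ 0.4413 -0.0128  0.0362] heading -0.1248 F [ 0.6 -0.1 -1.4] gap 42.8 tilt 0.0004
yaw 0.0002 shift [-0.0017  0.     -0.0028]
```

View pics/h2.png

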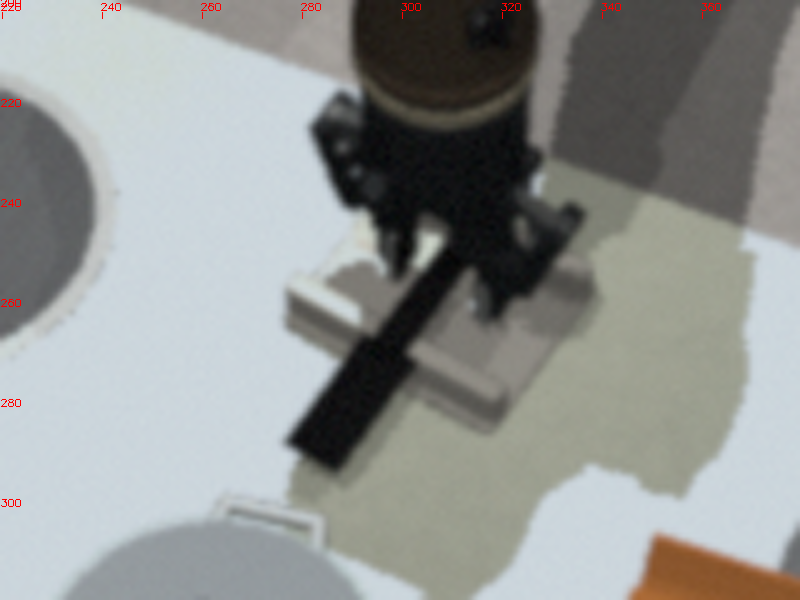

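The turner lies level across both ridges; blade tip corners at px (278,288) and (287,294), handle between the fingers. Check its offset along the handle, then regrasp firmly.

```bash
python3 - <<'E'
from h import *
S=r.read_camera("scene")
p=atz(S,[[277.9,287.9],[286.9,293.9]],.0335);print(p.round(4), p.mean(0)-.115*np.array([np.cos(.125),-np.sin(.125),0]))
T=r.read_camera("top"); p0=proj(T,[.555,-.027,.0335])[0]; print(p0)
x,y=p0.round().astype(int); g=T["frame"][y-10:y+16,x-12:x+13].min(2); print(x-12,y-10)
for row in g: print(*["%3d"%v for v in row])
E
```

```text
[[ 0.5597 -0.0373  0.0335]
 [ 0.5655 -0.0117  0.0335]] [ 0.44845731 -0.01014731  0.0335    ]
[326.81395309 200.65720954]
315 191
156 156 155 155 156 156 155 152 151 151 151 151 152 155 156 156 156 157 156 157 157 157 157 156 157
150 150 151 151 151 151 149 142 138 137 137 138 142 150 155 156 156 157 157 156 157 157 157 157 157
135 135 136 136 137 136 133 127 125 123 123 124 129 142 152 156 157 156 157 157 156 156 157 156 156
123 122 122 122 123 123 123 122 120 120 120 122 124 133 148 155 156 157 156 157 157 157 157 156 157
119 119 119 118 119 119 120 120 120 120 120 120 121 127 142 153 156 156 157 156 156 157 156 157 157
118 118 119 118 118 120 119 120 119 120 120 120 121 123 136 151 155 157 156 156 157 157 156 156 156
118 119 118 119 119 119 119 118 115 116 117 119 119 121 133 149 154 156 156 156 157 156 157 157 157
118 118 119 119 120 119 117 111 102 101 105 107 108 110 121 138 145 150 154 156 157 157 157 156 156
119 119 119 120 120 119 113  97  80  74  78  80  82  85  95 108 121 135 150 155 156 155 156 155 155
118 118 119 120 120 118 109  86  61  52  52  53  55  57  63  71  89 117
[... 928 characters left out ...]

 45  43  44  44  43  41  41  42  42  42  43  43  43  43  44  46  46  46  46  45  46  45  45  46  45
 43  43  42  43  43  42  42  42  43  43  41  42  43  44  44  43  45  47  46  47  47  47  47  47  47
 43  42  43  43  42  42  42  43  41  44  42  43  41  43  43  43  45  45  46  47  48  48  48  49  48
 42  42  42  42  42  42  42  42  43  43  42  41  43  42  41  42  43  44  45  47  49  50  51  50  51
 41  41  41  40  41  42  42  42  41  41  42  42  42  42  43  43  42  43  42  44  47  50  53  53  52
 42  41  42  42  42  42  42  42  41  42  41  42  43  42  41  43  42  41  43  43  46  51  55  53  54
 40  41  41  42  41  41  42  42  42  42  42  42  41  42  41  41  41  41  42  41  44  52  55  54  55
```

carry_out(
  translation=[
    [0, 0, -0.003],
    [0, 0, 0],
    [0, 0, 0],
    [0, 0, 0],
    [0, 0, 0],
    [0, 0, 0],
  ],
  yaw=[0, 0, 0, 0, 0, 0],
  fingers=1,
  grip_force=120,
)

```text
time_s: 9.25
position: [0.4417, -0.0128, 0.0399]
eef_rot: [0.196, 3.135, 0.0]
ft_force: [-2.5, -0.7, 9.8]
finger_gap: 0.164
finger_force: 117.1
```

```bash
python3 - <<'E'
from fit import *
for c,n,w in((T,"T",[(388,180,397,190),(403,183,413,194)]),(S,"S",[(180,250,192,263),(194,260,207,273)])):
    for x0,y0,x1,y1 in w:
        g=c["frame"][y0:y1,x0:x1].min(2).astype(int); print(n,x0,y0)
        for row in g: print(*["%3d"%v for v in row])
I0=fit("iron0",[.67,-.26,-.2],lambda p,l:fi([*p,0.],l),[(T,C,t((620,93),(771,122),(740,268),(588,238))),(S,C,s((130,230),(22,146),(130,45),(237,123)))])
for c in(T,S): print(proj(c,fi([*I0,0],[[-82,y,z] for y in(20,-20,24,-24) for z in(60,30)])).round(1).tolist())
E
```

```text
iron [ 0.669  -0.2585 -0.2233 -0.0502]
[[-0.6, -1.7], [-0.5, -0.8], [-0.3, 0.3], [-0.4, -0.5], [-0.1, -1.2], [-1.2, -1.2], [0.0, 0.3], [0.8, -0.7], [0.7, 0.5], [-1.5, -0.3], [-1.9, -1.5], [0.3, 0.7]]
narrow [0.6173 0.1826 0.0854 0.0603]
[[-0.2, -0.1], [-0.1, -0.2], [0.1, 0.8], [0.5, 0.2], [-1.6, 0.3], [0.2, -0.5]]
rest [ 0.4422 -0.0127 -0.1267]
[[-1.8, 0.7], [-1.1, 0.1], [-1.0, -0.8], [-1.0, -1.3], [-0.3, -0.8], [-0.5, -1.0], [-0.7, 0.1], [-1.0, -0.7]]
pot [0.721  0.0101]
[[-1.1, -1.7], [-0.2, -1.6]]
T 388 180
 60  64  69  72  74  76  77  78  78
 49  52  57  62  66  67  69  71  73
 46  49  55  67  77  75  67  62  59
 44  48  63  87 103 100  82  63  55
 43  48  72 107 126 119  90  63  56
 51  52  79 116 135 126  90  60  51
 71  63  80 110 127 116  83  56  49
 97  81  79  94 109 108  94  80  71
124 108  96  97 109 123 125 119 111
145 136 127 126 132 143 148 145 141
T 403 183
 69  72  73  74  76  77  78  80  79  79
 59  60  60  62  66  70  73  73  75  77
 58  57  54  55  59  64  64  63  65  68
 54  54  54  58  69  80  78  64  57  57
 47  48  51  64  90 110 106  80  57  51
 46  44  49  7
[... 1247 characters left out ...]
97 104 142 181 192 169 127 104  99 100
 97  98  98  97 100 119 155 166 136 101  96 101  99
100  99  98  96  96 101 112 110  89  78  92  99  99
 99 100 100 100  97  99  96  93  84  79  90  96 100
 98  98  99 100 101  97  98  99  95  91  89  98 117
 98  98  98 100 100  99 100  98  96  97  97 108 146
iron0 [ 0.6689 -0.2575 -0.2285]
[[-0.7, -1.9], [-0.7, -0.9], [-0.3, -0.3], [-0.6, -1.4], [-0.2, -0.8], [-1.0, -1.0], [-0.2, -1.2], [0.6, -1.9]]
[[392.7, 185.3], [391.3, 187.6], [406.1, 188.2], [404.5, 190.4], [391.3, 185.0], [390.0, 187.3], [407.5, 188.5], [405.8, 190.7]]
[[199.5, 265.6], [201.5, 272.4], [186.9, 256.7], [189.1, 263.7], [200.8, 266.5], [202.8, 273.3], [185.7, 255.9], [187.9, 262.8]]
```

carry_out(
  translation=[
    [0, 0, -0.01],
    [0, 0, -0.02],
    [0, 0, -0.03],
    [0, 0, -0.03],
    [0.01, 0, 0],
    [0, 0, 0],
    [0, 0, 0],
  ],
  yaw=[0, 0, 0, 0, 0.05, 0.05, 0],
)

```text
time_s: 10.05
position: [0.4315, -0.0115, 0.13]
eef_rot: [0.353, 3.121, 0.001]
ft_force: [0.2, 0.2, -1.4]
finger_gap: 0.158
finger_force: 117.3
```

```bash
python3 - <<'E'
from h import *
plan([.445,-.207,.0634],-.23)
E
```

```text
t 10.05 pos [ 0.4315 -0.0115  0.13  ] heading -0.2254 F [ 0.2  0.2 -1.4] gap 13.5 tilt 0.001
yaw 0.0046 shift [-0.0577 -0.1873  0.0666]
```

carry_out(
  translation=[
    [0, -0.03, 0],
    [0, -0.04, 0],
    [0, -0.04, 0],
    [0, -0.04, 0.01],
    [0, -0.037, 0.02],
    [-0.02, 0, 0.02],
    [-0.02, 0, 0.016],
    [-0.018, 0, 0],
    [0, 0, 0],
    [0, 0, 0],
  ],
  yaw=[0.005, 0, 0, 0, 0, 0, 0, 0, 0, 0],
)

```text
time_s: 11.05
position: [0.4451, -0.2068, 0.0631]
eef_rot: [-0.358, -3.12, -0.0]
ft_force: [-0.0, -0.5, -0.9]
finger_gap: 0.16
finger_force: 117.4
```

```bash
python3 - <<'E'
from h import *
plan([.445,-.207,.0634],-.23)
T=r.read_camera("top");S=r.read_camera("scene")
def pan(c,x0,y0): return cv2.resize(c["frame"][y0:y0+75,x0:x0+50,::-1],(400,600),interpolation=cv2.INTER_CUBIC)
im=np.hstack([pan(T,370,165),pan(S,170,220)])
im=cv2.convertScaleAbs(im,alpha=1.6,beta=15)
cv2.imwrite("pics/n1.png",im)
E
```

```text
t 11.05 pos [ 0.4451 -0.2068  0.0631] heading -0.2288 F [-0.  -0.5 -0.9] gap 13.6 tilt 0.0011
yaw 0.0012 shift [ 0.     -0.0002 -0.0003]
```

View pics/n1.png

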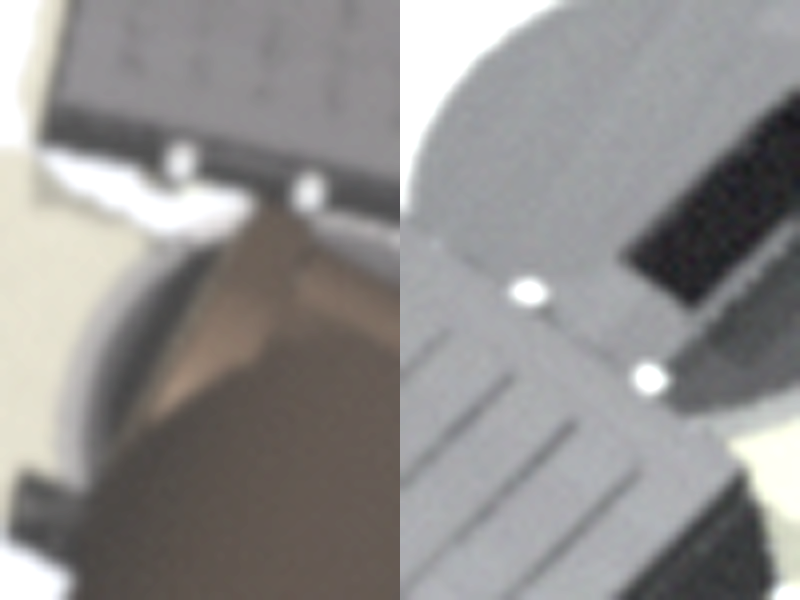

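Right panel (scene): lugs at px (185.6,256.1) and (200.8,266.8); blade tip corners at (197.7,252.1), (205.8,257.7). The blade looks nearly centred; compute the offset.

```bash
python3 - <<'E'
from h import *
S=r.read_camera("scene")
f=lambda a:np.array([[ (x-400)/8+169.56,y/8+219.56] for x,y in a])
for z in(.055,.057,.059):
    tip=atz(S,f([(625,260),(690,305)]),z); far=atz(S,f([(800,88)]),z)[0]; lug=atz(S,f([(528,292),(650,378)]),.06)
    d=lug[1]-lug[0]; h=np.arctan2(-d[0],d[1]); 
    u=np.array([np.cos(-.229),np.sin(-.229),0]); n=np.array([-u[1],u[0],0])
    w=lug.mean(0)-tip.mean(0); e=tip[0]-far
    print(z,"lug heading",h.round(3),"sep",np.linalg.norm(d).round(4),"bladeW",np.linalg.norm(tip[1]-tip[0]).round(4),"blade heading",np.arctan2(e[1],e[0]).round(3),"ahead",(w@u).round(4),"left",(w@n).round(4), tip.mean(0).round(4))
E
```

```text
0.055 lug heading -0.23 sep 0.0484 bladeW 0.0259 blade heading -0.216 ahead 0.0272 left -0.0005 [ 0.5633 -0.2319  0.055 ]
0.057 lug heading -0.23 sep 0.0484 bladeW 0.0258 blade heading -0.216 ahead 0.0264 left -0.0017 [ 0.5643 -0.231   0.057 ]
0.059 lug heading -0.23 sep 0.0484 bladeW 0.0258 blade heading -0.216 ahead 0.0256 left -0.0028 [ 0.5653 -0.2301  0.059 ]
```

carry_out(
  translation=[
    [-0.005, -0.001, 0],
    [-0.007, 0, 0],
    [-0.007, 0, 0],
    [-0.007, 0, 0],
    [-0.006, 0, 0],
    [-0.006, 0, 0],
    [0, 0, 0],
  ],
  yaw=[0, 0, 0, 0, 0, 0, 0],
)

```text
time_s: 11.9
position: [0.4833, -0.2166, 0.0632]
eef_rot: [0.359, 3.12, -0.0]
ft_force: [-0.2, 0.9, -1.2]
finger_gap: 0.16
finger_force: 117.4
```

carry_out(
  translation=[
    [-0.005, 0, 0],
    [-0.005, 0, 0],
    [0, 0, 0],
    [0, 0, 0],
  ],
  yaw=[0, 0, 0, 0],
)

```text
time_s: 12.3
position: [0.4921, -0.2188, 0.0632]
eef_rot: [-0.36, -3.121, -0.0]
ft_force: [0.0, -0.4, -1.1]
finger_gap: 0.157
finger_force: 117.4
```

```bash
python3 - <<'E'
from h import *
plan([.445,-.207,.0634],-.23)
E
```

```text
t 12.3 pos [ 0.4921 -0.2188  0.0632] heading -0.2298 F [ 0.  -0.4 -1.1] gap 13.3 tilt 0.0002
yaw 0.0002 shift [ 0.0485  0.0007 -0.0002]
```

carry_out(
  translation=[
    [0, 0, -0.002],
    [0, 0, -0.003],
    [0, 0, -0.003],
    [0, 0, -0.003],
    [0, 0, -0.004],
    [0, 0, 0],
  ],
  yaw=[0, 0, 0, 0, 0, 0],
)

```text
time_s: 12.9
position: [0.4921, -0.2188, 0.0787]
eef_rot: [0.36, 3.121, 0.0]
ft_force: [0.0, -0.2, -3.2]
finger_gap: 0.162
finger_force: 117.1
```

```bash
cat > tip.py <<'E'
from h import *
plan([.445,-.207,.0634],-.23)
S=r.read_camera("scene")
# cover angle by template: project cover top front corners for angles, sample gradient along front edge of cover top
I=[.669,-.2585,-.23]
def pts(a,x,y,z):
    dx,dz=x-75,z-61; X=75+dx*np.cos(a)+dz*np.sin(a); Z=61-dx*np.sin(a)+dz*np.cos(a)
    c,s=np.cos(I[2]),np.sin(I[2]); X,Y,Z=np.broadcast_arrays(X/1000,np.array(y)/1000,Z/1000)
    return np.c_[I[0]+c*X-s*Y,I[1]+s*X+c*Y,Z]
def score(c,a):
    # slots on cover are not used: contrast over side edges and front edge
    g=cv2.GaussianBlur(c["frame"],(3,3),0).astype(float).mean(2); v=0
    for (xi,yi),(xo,yo) in ((( -66,np.linspace(-70,70,40)),(-84,np.linspace(-70,70,40))),((np.linspace(-70,70,40),-67),(np.linspace(-70,70,40),-83)),((np.linspace(-70,70,40),67),(np.linspace(-70,70,40),83))):
        s=lambda x,y:cv2.remap(g.astype(np.float32),*[k.astype(np.float32).reshape(-1,1) for k in proj(c,pts(a,np.broadcast_to(x,40),y,75)).T],cv2.INTER_LINEAR).ravel()
        v+=np.median(np.abs(s(xi,yi)-s(xo,yo)))
    return v
for n in("scene","top"):
    c=r.read_camera(n); A=np.arange(0,1.5,.05); v=[score(c,a) for a in A]; k=np.argsort(v)[::-1][:4]; print(n,[(round(A[i],2),round(v[i])) for i in k])
E
python3 tip.py
```

```text
t 12.9 pos [ 0.4921 -0.2188  0.0787] heading -0.2297 F [ 0.  -0.2 -3.2] gap 13.8 tilt 0.0002
yaw 0.0003 shift [0.0486 0.0007 0.0153]
scene [(np.float64(0.05), 192), (np.float64(0.0), 191), (np.float64(0.1), 182), (np.float64(0.15), 158)]
top [(np.float64(0.1), 141), (np.float64(0.15), 139), (np.float64(0.05), 139), (np.float64(0.0), 138)]
```

carry_out(
  translation=[
    [-0.001, 0, -0.008],
    [-0.001, 0, -0.008],
    [-0.0015, 0, -0.0065],
    [-0.002, 0, -0.0065],
    [-0.002, 0, -0.006],
    [-0.0025, 0, -0.0065],
    [-0.003, 0, -0.006],
    [-0.003, 0, -0.006],
    [-0.0035, 0, -0.006],
    [-0.0035, 0, -0.0055],
    [0, 0, 0],
  ],
  yaw=[0, 0, 0, 0, 0, 0, 0, 0, 0, 0, 0],
)

```text
time_s: 14.15
position: [0.5158, -0.2244, 0.1443]
eef_rot: [0.36, 3.118, -0.001]
ft_force: [-1.5, -0.2, -2.1]
finger_gap: 0.16
finger_force: 117.3
```

```bash
python3 tip.py
```

```text
t 14.15 pos [ 0.5158 -0.2244  0.1443] heading -0.2297 F [-1.5 -0.2 -2.1] gap 13.6 tilt 0.0026
yaw 0.0003 shift [0.0729 0.0008 0.0809]
scene [(np.float64(0.6), 230), (np.float64(0.65), 228), (np.float64(0.55), 215), (np.float64(0.5), 195)]
top [(np.float64(0.4), 129), (np.float64(0.35), 127), (np.float64(0.45), 126), (np.float64(0.5), 126)]
```

carry_out(
  translation=[
    [-0.004, 0, -0.0055],
    [-0.004, 0, -0.005],
    [-0.0045, 0, -0.005],
    [-0.0045, 0, -0.005],
    [-0.005, 0, -0.0045],
    [-0.005, 0, -0.0045],
    [-0.0055, 0, -0.004],
    [-0.0055, 0, -0.004],
    [-0.006, 0, -0.0035],
    [-0.006, 0, -0.003],
    [-0.006, 0, -0.003],
    [0, 0, 0],
  ],
  yaw=[0, 0, 0, 0, 0, 0, 0, 0, 0, 0, 0, 0],
)

```text
time_s: 15.5
position: [0.5706, -0.2371, 0.1909]
eef_rot: [0.359, 3.119, -0.001]
ft_force: [-0.5, 0.1, -0.7]
finger_gap: 0.16
finger_force: 117.6
```

```bash
python3 tip.py
```

```text
t 15.5 pos [ 0.5706 -0.2371  0.1909] heading -0.2294 F [-0.5  0.1 -0.7] gap 13.6 tilt 0.0023
yaw 0.0006 shift [0.1291 0.0006 0.1275]
scene [(np.float64(1.1), 257), (np.float64(1.15), 214), (np.float64(1.2), 169), (np.float64(1.05), 169)]
top [(np.float64(0.0), 75), (np.float64(0.05), 74), (np.float64(0.1), 74), (np.float64(0.15), 72)]
```

carry_out(
  translation=[
    [0.005, 0, 0.003],
    [0.01, 0, 0.003],
    [0.02, 0, 0],
    [0.03, 0, 0],
    [0.03, 0, 0],
    [0.03, 0.01, 0],
    [0.02, 0.04, 0],
    [0, 0.04, 0],
    [0, 0.04, 0],
    [0, 0.04, 0],
    [0, 0.02, 0],
    [0, 0, 0],
  ],
  yaw=[0, 0, 0, 0, 0, 0, 0, 0, 0, -0.05, -0.054, 0],
)

```text
time_s: 16.85
position: [0.4699, -0.0157, 0.1841]
eef_rot: [0.187, 3.136, 0.001]
ft_force: [-0.2, -0.6, -1.2]
finger_gap: 0.158
finger_force: 117.6
```

```bash
python3 tip.py; python3 -c "
from h import *
plan([.438,-.013,.06],-.1267)"
```

```text
t 16.85 pos [ 0.4699 -0.0157  0.1841] heading -0.1188 F [-0.2 -0.6 -1.2] gap 13.4 tilt 0.0009
yaw 0.1112 shift [-0.0194 -0.192   0.1207]
scene [(np.float64(1.1), 295), (np.float64(1.05), 251), (np.float64(1.15), 225), (np.float64(1.2), 167)]
top [(np.float64(0.0), 169), (np.float64(0.05), 162), (np.float64(0.1), 146), (np.float64(0.35), 140)]
t 17.0 pos [ 0.4695 -0.0199  0.1841] heading -0.1276 F [-0.2  0.1  0.1] gap 13.6 tilt 0.0007
yaw -0.0009 shift [0.0321 0.0029 0.1241]
```

carry_out(
  translation=[
    [0.016, 0.003, 0],
    [0.016, 0, 0],
    [0, 0, 0.03],
    [0, 0, 0.04],
    [0, 0, 0.03],
    [0, 0, 0.02],
    [0, 0, 0.004],
    [0, 0, 0],
    [0, 0, 0],
  ],
  yaw=[0, 0, 0, 0, 0, 0, 0, 0, 0],
)

```text
time_s: 17.9
position: [0.4393, -0.0122, 0.0612]
eef_rot: [0.199, 3.134, 0.0]
ft_force: [0.4, -0.1, -0.8]
finger_gap: 0.165
finger_force: 117.6
```

```bash
python3 -c "
from h import *
plan([.438,-.013,.04],-.1267)"
```

```text
t 17.9 pos [ 0.4393 -0.0122  0.0612] heading -0.1271 F [ 0.4 -0.1 -0.8] gap 14.1 tilt 0.0013
yaw -0.0004 shift [ 0.0012 -0.0009  0.0212]
```

carry_out(
  translation=[
    [0.001, -0.001, 0.005],
    [0, 0, 0.005],
    [0, 0, 0.005],
    [0, 0, 0.003],
    [0, 0, 0.002],
    [0, 0, 0.001],
    [0, 0, 0],
  ],
  yaw=[0, 0, 0, 0, 0, 0, 0],
)

```text
time_s: 18.6
position: [0.4375, -0.0124, 0.0399]
eef_rot: [-0.197, -3.135, -0.0]
ft_force: [-4.6, 0.1, 14.0]
finger_gap: 0.16
finger_force: 119.8
```

```bash
python3 -c "
from h import *
plan([.438,-.013,.04],-.1267)"
```

```text
t 18.6 pos [ 0.4375 -0.0124  0.0399] heading -0.1258 F [-4.6  0.1 14. ] gap 13.6 tilt 0.0004
yaw 0.0009 shift [-0.0005 -0.0005 -0.0001]
```

carry_out(
  translation=[
    [0, 0, 0],
    [0, 0, 0],
    [0, 0, 0],
    [0, 0, 0],
    [0, 0, 0],
  ],
  yaw=[0, 0, 0, 0, 0],
  fingers=-0.1,
)

```text
time_s: 19.1
position: [0.4376, -0.0124, 0.0392]
eef_rot: [-0.197, -3.135, 0.0]
ft_force: [0.7, -0.4, -0.3]
finger_gap: 0.547
finger_force: 0.0
```

carry_out(
  translation=[
    [0, 0, -0.01],
    [0, 0, -0.02],
    [0, 0, -0.04],
    [0, 0, -0.04],
    [0, 0, -0.04],
    [0, 0, -0.04],
    [0.02, 0.04, 0],
    [0.02, 0.04, 0],
    [0.02, 0.04, 0],
    [0, 0.04, 0],
    [0, 0.04, 0],
    [0, 0, 0],
  ],
  yaw=[0, 0, 0, 0, 0, 0, 0, 0, 0, 0, 0, 0],
)

```text
time_s: 20.3
position: [0.403, 0.1987, 0.2302]
eef_rot: [0.187, 3.135, 0.004]
ft_force: [0.4, 0.1, -0.4]
finger_gap: 0.551
finger_force: 0.0
```

```bash
sed -n '1,3p' tip.py >/dev/null; python3 - <<'E'
from h import *
plan([.438,-.013,.2],-.1267)
from scipy.optimize import minimize
w=np.array
def mask(c,x0,y0,x1,y1,th=75):
    m=np.zeros(c["frame"].shape[:2],np.uint8); m[y0:y1,x0:x1]=(c["frame"][y0:y1,x0:x1].max(2)<th)
    n,l,s,ce=cv2.connectedComponentsWithStats(m); k=1+np.argmax(s[1:,4]); return (l==k).astype(np.uint8),s[k],ce[k]
poly=w([[115,15,-2.5],[115,-15,-2.5],[50,-15,-2.5],[50,-8,6],[-85,-8,6],[-85,8,6],[50,8,6],[50,15,-2.5]])/1000
for n,b in(("top",(300,190,350,275)),("scene",(265,220,350,305))):
    c=r.read_camera(n); m,s,ce=mask(c,*b); print(n,s,ce)
    def sil(p,sc=8):
        q=proj(c,w([p[0],p[1],.036])+R.from_euler("z",p[2]).apply(poly)); im=np.zeros((480*2,640*2),np.uint8)
        im=np.zeros(((b[3]-b[1])*sc,(b[2]-b[0])*sc),np.uint8); cv2.fillPoly(im,[np.int32((q-[b[0],b[1]]+.5)*sc)],255); return cv2.resize(im,(b[2]-b[0],b[3]-b[1]),interpolation=cv2.INTER_AREA)/255.
    tgt=m[b[1]:b[3],b[0]:b[2]]
    res=minimize(lambda p:np.abs(sil(p)-tgt).sum(),[.443,-.012,-.125],method="Nelder-Mead",options=dict(initial_simplex=[[.443,-.012,-.125],[.450,-.012,-.125],[.443,-.006,-.125],[.443,-.012,-.09]],xatol=1e-4,fatol=.1))
    print(res.x.round(4),res.fun.round(1),tgt.sum())
E
python3 tip.py
```

```text
t 20.3 pos [0.403  0.1987 0.2302] heading -0.1194 F [ 0.4  0.1 -0.4] gap 46.9 tilt 0.0028
yaw 0.0073 shift [-0.0615 -0.2055  0.0302]
top [318 201  13  66 351] [323.82051282 227.6980057 ]
[ 0.4402 -0.0121 -0.1203] 129.1 351
scene [279 228  50  65 628] [301.38057325 263.88694268]
[ 0.4457 -0.0093 -0.1319] 84.6 628
t 20.4 pos [0.4029 0.1938 0.2296] heading -0.1239 F [ 0.5 -0.8 -0.9] gap 46.5 tilt 0.0005
yaw 0.1061 shift [-0.1324 -0.3806  0.1662]
scene [(np.float64(1.1), 296), (np.float64(1.05), 251), (np.float64(1.15), 225), (np.float64(1.2), 167)]
top [(np.float64(0.0), 169), (np.float64(0.05), 161), (np.float64(0.1), 146), (np.float64(0.35), 139)]
```

```bash
python3 - <<'E'
from h import *
for n,bs in(("top",dict(rack=(183,130,238,205),pot=(285,100,350,180),bowl=(130,180,170,220),mill=(465,190,500,225))),("scene",dict(rack=(370,310,460,400),pot=(220,295,305,400),bowl=(480,345,540,410),mill=(105,175,145,235)))):
    a=cv2.imread(f"pics/{n}0.png")[:,:,::-1].astype(int); c=r.read_camera(n)["frame"].astype(int)
    for k,(x0,y0,x1,y1) in bs.items():
        d=np.abs(a-c)[y0:y1,x0:x1].max(2); print(n,k,(d>30).sum(),d.size)
E
```

```text
top rack 112 4125
top pot 0 5200
top bowl 0 1600
top mill 0 1225
scene rack 973 8100
scene pot 76 8925
scene bowl 0 3900
scene mill 0 2400
```

```bash
python3 - <<'E'
from h import *
for n,bs in(("top",[(183,138,207,165),(207,136,241,164)]),("scene",[(360,347,410,385),(408,362,445,395)])):
    a=cv2.imread(f"pics/{n}0.png"); c=r.read_camera(n)["frame"]
    for x0,y0,x1,y1 in bs:
        for im in(a,c):
            m=cv2.moments((im[y0:y1,x0:x1].max(2)<45).astype(np.uint8)); print(n,m["m00"],round(m["m10"]/m["m00"],2),round(m["m01"]/m["m00"],2))
E
```

```text
top 317.0 13.92 15.39
top 313.0 13.84 15.43
top 529.0 16.67 15.14
top 522.0 16.72 15.12
scene 722.0 28.51 17.74
scene 712.0 28.52 17.82
scene 521.0 17.84 16.28
scene 515.0 17.75 16.26
```

The other two turners and the bystanders haven't moved, the cover stands at about 1.1 rad, and the turner is centred on the rest.

```bash
python3 -c "
from rig import r
print(r.sign_off())"
```

```text
the job is handed in; nothing more can be done
None
```

I handed the job in at about 20 s: the cover stands open about 63° (1.1 rad, by camera), the narrow turner lies flat across both ridges of the spoon rest, centred to within about 2–4 mm, and the other two turners, the pot, the bowl and the mill show no movement in the images.

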